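# Check-weigh the bench scale and hold its readout guard open

### The job

Check the bench scale: gently set the largest of the three check weights upright in the middle of the scale's pan and let go of it, without pressing the pan down to its stop. Then use the gripper to lift the hinged guard over the readout, which has a T-grip, to 60 degrees from shut (within about 5 degrees) and finish while still holding it there, because it drops shut when let go and the readout has to be read and filmed. Leave the other weights and everything else on the bench where they are.

Things in the scene. Friction and masses are not known exactly. Their poses are not given: they have to be found in the camera images.
- scale: Workshop bench scale, fixed: a grey base 160 (its x) by 300 (its y) by 45 tall, on the bench. Origin: centre of its underside. Its front faces -x of its own frame (towards the robot at yaw 0). Round weighing pan on its right half (pan centre at x 0, y -75); on its left half a black readout box (centre x 0, y +80, 140 by 140, top at z 68) under a hinged grey guard
- pan_top (a point): Centre of the upper face of the round steel pan, 128 across, 5 thick, flat and rimless; 75 above the bench when empty. A scribed ring 56 across marks its middle. The pan floats on a spring and sinks under load
- pan (a joint): How far the pan is pressed down, m: 0 empty; spring about 1200 N/m (500 g sinks it 4 mm); hard stop at 0.016
- guard (a joint): Opening angle of the readout guard, rad: 0 shut (level), 1.047 = 60 degrees, stop at 1.6. It always drops shut by itself (own weight of about 0.22 kg plus a light closing spring; about 2 N at the T-grip)
- guard_grip (a point): Middle of the T-grip of the guard: a steel crossbar 40 long (along the scale's y), 16 thick, with flat ends, on a neck 12 wide, 35 in front of the guard's front edge, and 29 clear of the scale's base. It lies 175 from the hinge axis; shut, it is at x -109, y +80, z 74 in the scale's frame, with nothing below it but the bench, and it rises on an arc about the hinge as the guard opens
- guard_hinge (a point): Point on the guard's hinge axis at the middle of its width, at x +66, y +80, z 72 in the scale's frame, fixed to the scale and with its axes; the axis runs along the scale's y at the far (+x) edge of the readout box. The guard is a plate 134 by 142 by 5; its front edge lifts, and the T-grip swings up and back towards the hinge
- weight_large: The largest of three stainless check weights, 500 g: an upright cylinder 42 across and 42 tall with a knob 22 across on top, 58 tall in all. Origin: centre of its underside, z up
- weight_medium: Middle check weight, 200 g, same shape: 32 across, cylinder 30 tall, 43 tall in all. Origin: centre of its underside
- weight_small: Smallest check weight, 100 g, same shape: 25 across, cylinder 23 tall, 34 tall in all. Origin: centre of its underside
- valve_spring: Bystander: valve spring standing on end, 29 across, 48 tall. Origin: centre of its underside
- socket: Bystander: steel drive socket standing on end, 30 across, 38 tall, with an 18 hole. Origin: centre of its underside
- wrist_pin: Bystander: dark steel tube (wrist pin) standing on end, 23 across, 62 tall. Origin: centre of its underside
- piston: Bystander: aluminium piston, 92 across, 66 tall. Origin: centre of its underside
- threadlocker: Bystander: small red plastic bottle, 34 across, 85 tall. Origin: centre of its underside
- hex_key: Bystander: L-shaped steel hex key lying flat, long arm 130 along its x, 7 thick. Origin: centre of its underside
- wrench: Bystander: steel wrench lying flat, 170 long along its x. Origin: centre of its underside
Things that resemble listed ones, but are neither listed nor needed, are in the scene too. What is shaped like the weight_large but yellow is not meant.

How it is judged:
By the outcome, as a careful person would: the job done as asked, in the order asked, and still so for the second after the job is handed in, while the arm keeps its last pose, push and grip.
It also fails if it takes over 51 s, if anything falls off the work surface, if the arm or the gripper's body presses on something with over 40 N, if the wrist force passes 120 N, or if a joint passes its speed limit or range.

### The arm

A 6-joint arm with a two-finger parallel gripper is mounted at the origin on the work surface. World frame = base frame: x ahead of the robot, y to its left, z up, the work surface at z = 0. Lengths are in m, angles in rad, forces in N, time in s.
With the tool pointing down it reaches from about 0.25 to 0.8 m from the base axis. Payload 8.5 kg.
Tool frame: the origin (TCP) lies at the very end of the fingers, on their centre line; the grasp point (between the pads) lies 19 mm behind it; x points along the fingers, y is the direction in which the jaws open and shut, and the axes are right-handed (so a half turn about x gives the same grasp; the last joint's range is limited). The gripper opens to 85 mm and grips with 20 to 120 N. Pads are 22 mm wide; open, the fingers measure 114 mm over their backs; the gripper's body (76 mm by 85 mm) begins 54 mm behind the grasp point. The pads swing forward as they close: fully open they stand 13 mm farther back than shut.
Start: joints at [0, 0.238, -0.013, 1.319, 0, 1.571], TCP at [0.525, -0, 0.231] pointing down, gripper open.
Joint ranges: [-2.66, 2.66], [-1.03, 1.9], [-1.14, 1.46], [-1.82, 2.27], [-1.45, 1.34], [-3.14, 3.14]. Speed limits (rad/s): [2.22, 2.22, 2.79, 3.14, 3.14, 3.14].

### API

Orientations are given as a rotation vector (axis times angle).
In Python, from cell import robot gives the robot as it stands. The module is installed in compiled form; this text tells all that it offers.
- The arm moves only by the tool carry_out, never from a script. Its argument "increments" is a list of rows, each a list of 3 entries, a list of its own where there are three numbers: the finger opening in m, from 0 to 0.0854, then the shift along the tool's x, y, z in m, then the turn, a rotation vector about the tool's x, y, z in rad. A call has 1 to 5 rows; each row shifts and turns the commanded pose from where the row before left it, along the tool's axes as they then stand; what a row does not reach is not made up. A row lasts 1/12 s, in which the tool goes at most 41.7 mm and 7.16 degrees, less where a joint would pass 70% of its speed; a pose out of reach is approached as far as the arm can. A call is refused whole if a number of a shift passes 0.0417 or a number of a turn 0.125, either way. A call with a gripper value outside its range is refused whole. The fingers move at their own pace and stop on an object; "force" is the grip in N (left out, the last holds). Time passes only in rows, so rows that do not move let the fingers close. It gives the time, the measured TCP pose, the force and the opening at its end, in the units of the state.
- robot.observe(): the state, without advancing time (a new reading comes with each control period).
- robot.capture(name): name is "scene" or "side" or "wrist"; returns a dict with "color" (480x640x3 uint8, red, green, blue), "range_z" (480x640 float32, m along the optical axis (not along the pixel's ray), 0 where there is no reading), "fx", "fy", "cx", "cy" (pixels), "camera_from_world" (4x4, takes a point from world to camera coordinates). Camera axes: x right, y down, z forward; pixel columns grow to the right and rows downward; lengths in m; the calibration is good to about 2 mm. A picture is of the moment at which its call begins.
- robot.job_done(): hands the job in, once; it reports no verdict.
The state is a dict: "time_s": time; "joint_pos": joint angles; "dq": joint speeds; "tau": joint torques, N m; "eef_pos": TCP position; "eef_rot": TCP orientation; "ft_force": force on the tool from outside, world axes, zero at the start; "wrist_torque": the same for the moment, N m; "width": finger opening in m.
Only numpy, scipy, OpenCV 4.12 (cv2) and the standard library are available. Lean on these libraries where they do the work, as an engineer would, in place of code of your own. Each camera call takes 0.05 s, during which the arm holds its last target. There are 200 camera calls.

## Working session

There is one attempt and no reset: what is moved stays moved. The work goes in short steps, Python scripts to look and compute and a tool call to move; the robot and the scene stay as the last step left them, time stands still between calls to the robot, and variables do not carry over. Pictures are saved under pics/ and viewed, about 8 in all and at most 12, crops included, and the job is handed in when it is done.

Besides the shell and the picture viewer there is one more tool, called after ">>>" by a JSON object that holds its "op" and its "data". carry_out: Moves the arm, as the interface text tells. Its arguments: {"type":"object","properties":{"increments":{"type":"array"},"force":{"type":"number"}},"required":["increments"]}

```bash
mkdir -p pics; cat > h.py <<'E'
import numpy as np, cv2
from cell import robot
from scipy.spatial.transform import Rotation as R
np.set_printoptions(precision=4,suppress=True)
def shot(cam,name=None):
    c=robot.capture(cam)
    np.savez(''+cam+'.npz',**c)
    if name: cv2.imwrite('pics/'+name,c['color'][:,:,::-1])
    return c
def world(c,u,v,d=None):
    d=c['range_z'][int(round(v)),int(round(u))] if d is None else d
    p=np.array([(u-c['cx'])/c['fx']*d,(v-c['cy'])/c['fy']*d,d,1])
    return (np.linalg.inv(c['camera_from_world'])@p)[:3]
def cloud(c):
    d=c['range_z'];v,u=np.mgrid[:480,:640]
    P=np.stack([(u-c['cx'])/c['fx']*d,(v-c['cy'])/c['fy']*d,d,np.ones_like(d)],-1)
    W=(P@np.linalg.inv(c['camera_from_world']).T)[...,:3]; W[d==0]=np.nan
    return W
def pix(c,p):
    q=c['camera_from_world']@np.r_[p,1]; return np.array([q[0]/q[2]*c['fx']+c['cx'],q[1]/q[2]*c['fy']+c['cy']])
E
python3 - <<'E'
from h import *
s=robot.observe(); print(s)
for n in('scene','side'):
    c=shot(n,n+'1.png'); print(n,c['fx'],np.linalg.inv(c['camera_from_world']))
E
```

```text
{'time_s': 0.0, 'joint_pos': array([ 0.    ,  0.2388, -0.0143,  1.3192, -0.    ,  1.5708]), 'dq': array([ 0.0014,  0.001 , -0.0003, -0.0007, -0.0012, -0.0015]), 'tau': array([  0.0013, -53.879 ,  34.6437,   0.0184,   0.0002,   0.0001]), 'eef_pos': array([0.5246, 0.    , 0.2307]), 'eef_rot': array([ 1.2085,  1.2103, -1.2103]), 'ft_force': array([ 0.6318,  0.3587, -0.3855]), 'wrist_torque': array([0.003 , 0.0354, 0.0394]), 'width': 0.0853631658307135}
scene 571.6771540715097 [[ 0.8877  0.3467 -0.303   0.9595]
 [ 0.4604 -0.6663  0.5865 -0.7305]
 [ 0.0015 -0.6601 -0.7511  1.1244]
 [ 0.      0.      0.      1.    ]]
side 612.511822244396 [[ 0.9868 -0.0955  0.1307  0.3846]
 [-0.1615 -0.5324  0.8309 -1.0077]
 [-0.0097 -0.8411 -0.5408  0.7712]
 [ 0.      0.      0.      1.    ]]
```

View pics/scene1.png

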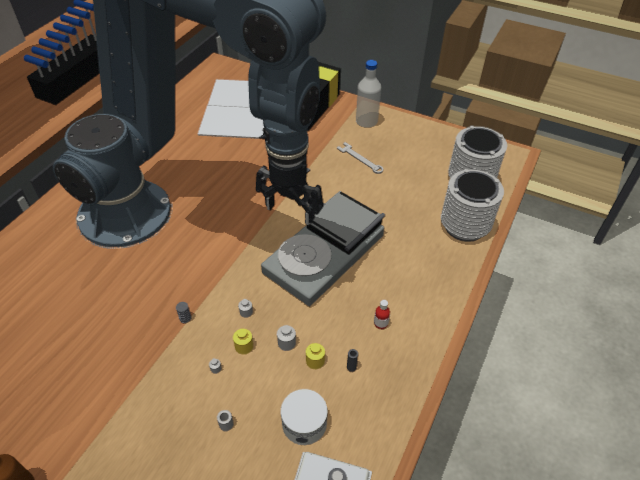

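View pics/side1.png

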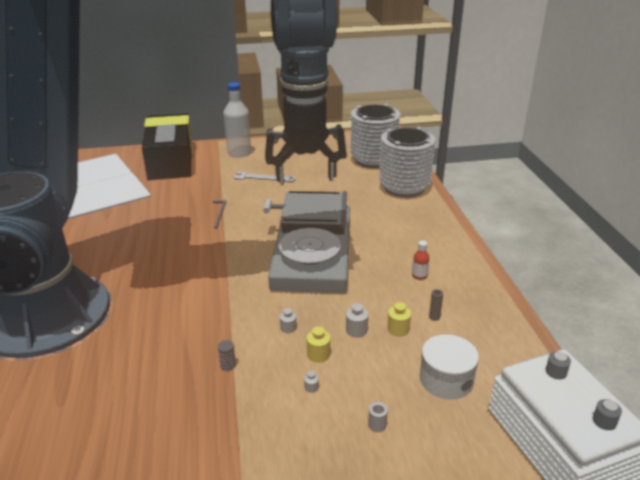

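The scene image shows these candidates for the large weight:
- steel at (286,337), the biggest of the three
- steel at (246,308), medium
- steel at (215,366), small
- yellow decoys at (243,341) and (315,355)

I choose (286,337). The scale's pan is at (305,256) and the guard at (345,220). In the side view the T-grip is at (268,205).

```bash
python3 - <<'E'
from h import *
from scipy.optimize import least_squares
for n in('scene','side'):
    c=dict(np.load(n+'.npz')); W=cloud(c); print(n)
    px={'scene':[('L',286,337),('M',246,308),('S',215,366),('Y1',243,341),('Y2',315,355)],'side':[('L',357,322),('M',288,321),('S',311,382),('Y1',318,345),('Y2',399,320)]}[n]
    for k,u,v in px:
        p=W[v-18:v+18,u-18:u+18].reshape(-1,3); p=p[(p[:,2]>.008)&(p[:,2]<.075)]
        m=np.median(p,0); p=p[np.linalg.norm(p[:,:2]-m[:2],axis=1)<.035]
        top=p[p[:,2]>np.nanmax(p[:,2])-.006]
        b=p[p[:,2]<np.nanmax(p[:,2])-.018]
        f=least_squares(lambda q:np.hypot(*(b[:,:2]-q[:2]).T)-q[2],[*m[:2],.02],loss='soft_l1',f_scale=.002).x
        print(k,'topmax',np.nanmax(p[:,2]),'topcentre',(top[:,:2].max(0)+top[:,:2].min(0))/2,'fit',f,len(b))
    P=W.reshape(-1,3); 
    r=(P[:,0]>.3)&(P[:,0]<.75)&(P[:,1]>-.3)&(P[:,1]<.25)
    for lo,hi,k in((.070,.080,'pan/guard'),(.04,.05,'base')):
        q=P[r&(P[:,2]>lo)&(P[:,2]<hi)]; 
        h,ye=np.histogram(q[:,1],bins=np.arange(-.3,.25,.02)); print(k,len(q),q[:,:2].min(0),q[:,:2].max(0),cv2.minAreaRect(q[:,:2].astype(np.float32)))
u=dict(np.load('scene.npz'))['color'][130:390,180:420]; cv2.imwrite('pics/c1.png',cv2.resize(u,None,fx=2.3,fy=2.3,interpolation=2)[:,:,::-1])
E
```

```text
scene
L topmax 0.06370052560865425 topcentre [ 0.5943 -0.1531] fit [ 0.5946 -0.1543  0.0183] 281
M topmax 0.049578934347084935 topcentre [ 0.4683 -0.1253] fit [ 0.4687 -0.1238  0.0149] 98
S topmax 0.03937032924005335 topcentre [ 0.4877 -0.2814] fit [ 0.4887 -0.2813  0.0114] 39
Y1 topmax 0.06358275264416036 topcentre [ 0.5137 -0.2054] fit [ 0.5137 -0.2061  0.0183] 280
Y2 topmax 0.0648856440816945 topcentre [ 0.6719 -0.1657] fit [ 0.6729 -0.1653  0.0181] 301
pan/guard 3313 [ 0.4599 -0.2984] [0.7348 0.25  ] ((0.5891277194023132, -0.02855837345123291), (0.21319156885147095, 0.5709753632545471), 8.121970176696777)
base 2528 [ 0.338  -0.2265] [0.7498 0.2447] ((0.5129208564758301, -0.021401196718215942), (0.45006102323532104, 0.4147253632545471), 18.438220977783203)
side
L topmax 0.06013440678463777 topcentre [ 0.5936 -0.1556] fit [ 0.5933 -0.1564  0.0188] 412
M topmax 0.044090165129270664 topcentre [ 0.4684 -0.1256] fit [ 0.4676 -0.126   0.0153] 126
S topmax 0.035444133045372306 topcentre [ 0.4882 -0.284 ] fit [ 0.4874 -0.2831  0.0118] 56
Y1 topmax 0.060457913904221505 topcentre [ 0.5125 -0.2075] fit [ 0.5122 -0.2081  0.0188] 480
Y2 topmax 0.06041949501395505 topcentre [ 0.6715 -0.1668] fit [ 0.6713 -0.1674  0.0184] 419
pan/guard 3752 [ 0.453  -0.0299] [0.6536 0.2499] ((0.533327579498291, 0.1212104856967926), (0.293549120426178, 0.1877717226743698), 78.39337158203125)
base 2778 [ 0.3376 -0.3   ] [0.75   0.2374] ((0.6018438339233398, -0.029911786317825317), (0.5406303405761719, 0.36567023396492004), 68.49445343017578)
```

View pics/c1.png

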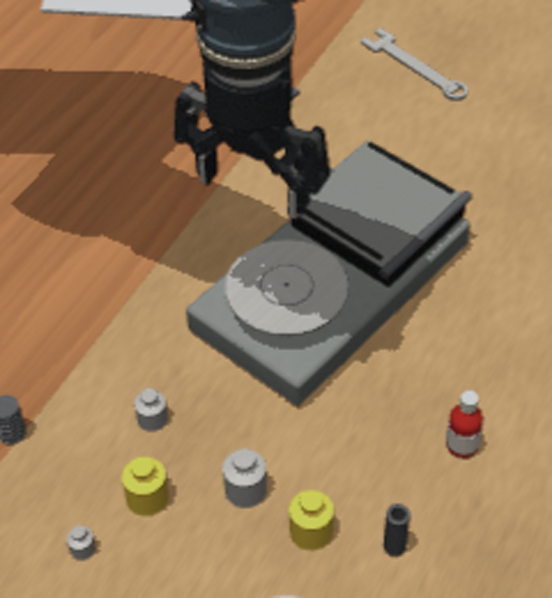

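```bash
python3 - <<'E'
from h import *
print(R.from_rotvec(robot.observe()['eef_rot']).as_matrix())
c=dict(np.load('scene.npz'));s=dict(np.load('side.npz'))
def onz(c,u,v,z):
    T=np.linalg.inv(c['camera_from_world']); d=T[:3,:3]@[(u-c['cx'])/c['fx'],(v-c['cy'])/c['fy'],1]; o=T[:3,3]; return o+d*(z-o[2])/d[2]
print('pan scene',onz(c,180+287/2.3,130+285/2.3,.075),world(c,305,254)); print('pan side',onz(s,310,245,.075),world(s,310,246))
for n,u,v in(('front-right',190,315),('back-right',300,398)): print(n,onz(c,180+u/2.3,130+v/2.3,.045))
for n,u,v in(('frontR',273,273),('backR',349,273)): print(n,onz(s,u,v,.045))
print('grip side',onz(s,268,205,.074),world(s,267,205))
# circle fit pan
for k,cc,(u,v) in(('scene',c,(305,256)),('side',s,(310,246))):
    W=cloud(cc)[v-40:v+40,u-50:u+50].reshape(-1,3); q=W[(abs(W[:,2]-.077)<.006)&(np.hypot(*(W[:,:2]-[.55,.01]).T)<.09)]
    print(k,len(q),np.median(q,0),cv2.minEnclosingCircle(q[:,:2].astype(np.float32)))
im=s['color'][170:300,240:370]; cv2.imwrite('pics/c2.png',cv2.resize(im,None,fx=4.5,fy=4.5,interpolation=2)[:,:,::-1])
E
```

```text
[[-0.0013  1.     -0.    ]
 [ 0.     -0.     -1.    ]
 [-1.     -0.0013 -0.    ]]
pan scene [0.5367 0.044  0.075 ] [0.5379 0.043  0.0764]
pan side [0.5357 0.0354 0.075 ] [0.535  0.031  0.0755]
front-right [ 0.4535 -0.0173  0.045 ]
back-right [ 0.6053 -0.058   0.045 ]
frontR [ 0.4532 -0.0076  0.045 ]
backR [ 0.6037 -0.0343  0.045 ]
grip side [0.4664 0.2186 0.074 ] [0.4636 0.2096 0.0793]
scene 1644 [0.5395 0.0372 0.0766] ((0.5366352200508118, 0.04256966710090637), 0.06512555480003357)
side 1587 [0.5362 0.0341 0.074 ] ((0.5385466814041138, 0.03651181235909462), 0.06652981787919998)
```

View pics/c2.png

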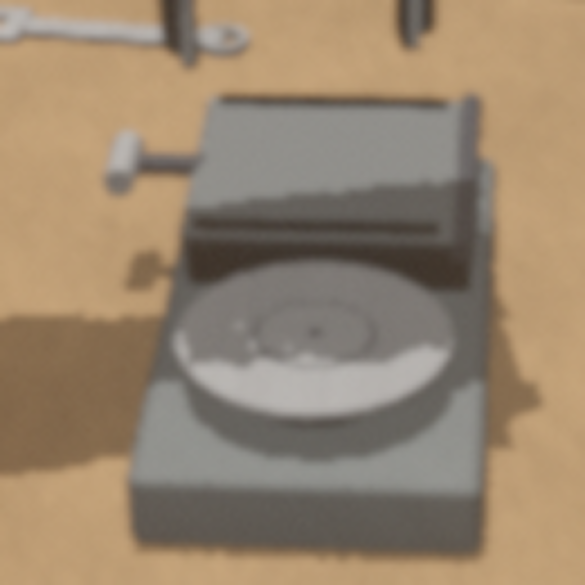

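In the side crop the pan centre is at (309.8,243.8) and the T-grip middle at (267.1,205.5). The base's right edge gives a scale yaw of about -15°. That predicts the grip at (0.472,0.219), and it measures as (0.466,0.219), so they agree. Next I go above the large weight with the jaws along the scale's y.

>>> {"op": "carry_out", "data": {"increments": [[0.0854, [0, 0.014, 0.031], [0, 0, 0]], [0.0854, [0, 0.014, 0.031], [0, 0, 0]], [0.0854, [0, 0.014, 0.031], [0, 0, 0]], [0.0854, [0, 0.014, 0.031], [0, 0, 0]], [0.0854, [0, 0.014, 0.031], [0, 0, 0]]]}}

```text
time_s: 0.52
eef_pos: [0.5952, -0.1564, 0.2309]
eef_rot: [1.209, 1.21, -1.209]
ft_force: [0.8, 0.7, 0.8]
width: 0.0855
```

>>> {"op": "carry_out", "data": {"increments": [[0.0854, [0, 0, 0], [-0.119, 0, 0]], [0.0854, [0, 0, 0], [-0.119, 0, 0]], [0.0854, [0, 0, 0], [-0.119, 0, 0]], [0.0854, [0, 0, 0], [-0.119, 0, 0]], [0.0854, [0, 0, 0], [-0.119, 0, 0]]]}}

```text
time_s: 0.93
eef_pos: [0.5947, -0.1552, 0.2306]
eef_rot: [0.756, 1.436, -0.757]
ft_force: [-0.4, -0.5, -0.7]
width: 0.0854
```

>>> {"op": "carry_out", "data": {"increments": [[0.0854, [0, 0, 0], [-0.119, 0, 0]], [0.0854, [0, 0, 0], [-0.119, 0, 0]], [0.0854, [0, 0, 0], [-0.119, 0, 0]], [0.0854, [0, 0, 0], [-0.119, 0, 0]], [0.0854, [0, 0, 0], [-0.119, 0, 0]]]}}

```text
time_s: 1.35
eef_pos: [0.5947, -0.1549, 0.2308]
eef_rot: [0.294, 1.552, -0.294]
ft_force: [-0.5, -0.1, -0.3]
width: 0.0851
```

>>> {"op": "carry_out", "data": {"increments": [[0.0854, [0, 0, 0], [-0.119, 0, 0]], [0.0854, [0, 0, 0], [0, 0, 0]]]}}

```text
time_s: 1.52
eef_pos: [0.5947, -0.155, 0.2308]
eef_rot: [0.201, 1.562, -0.201]
ft_force: [0.2, 0.1, -0.2]
width: 0.0855
```

```bash
python3 - <<'E'
from h import *
s=robot.observe(); print(s['time_s'],s['joint_pos'],s['eef_pos'],'\n',R.from_rotvec(s['eef_rot']).as_matrix())
c=shot('wrist','w1.png'); print(c['fx'],np.linalg.inv(c['camera_from_world'])); print(pix(c,[.594,-.1555,.058]))
c=shot('scene');s=dict(np.load('side.npz'))
def onz(c,u,v,z):
    T=np.linalg.inv(c['camera_from_world']); d=T[:3,:3]@[(u-c['cx'])/c['fx'],(v-c['cy'])/c['fy'],1]; o=T[:3,3]; return o+d*(z-o[2])/d[2]
print('pan',onz(s,309.8,243.8,.075),'grip',onz(s,267.1,205.5,.074)); print('side R edge',onz(s,270,277.8,.045),onz(s,347.3,279.3,.045))
cv2.imwrite('pics/s2.png',cv2.resize(c['color'][160:340,230:410],None,fx=3.3,fy=3.3,interpolation=2)[:,:,::-1])
E
```

```text
1.5167 [-0.2549  0.3961  0.215   1.3907 -0.      0.0015] [ 0.5947 -0.155   0.2308] 
 [[-0.001   0.2535  0.9673]
 [ 0.0002  0.9673 -0.2535]
 [-1.     -0.     -0.001 ]]
419.14300718534196 [[ 0.2516  0.9254  0.2835  0.5222]
 [ 0.9678 -0.2405 -0.0739 -0.1356]
 [-0.0002  0.293  -0.9561  0.3734]
 [ 0.      0.      0.      1.    ]]
[324.7278 211.0637]
pan [0.536  0.0399 0.075 ] grip [0.4642 0.2166 0.074 ]
side R edge [ 0.4456 -0.0227  0.045 ] [ 0.596  -0.0544  0.045 ]
```

View pics/w1.png

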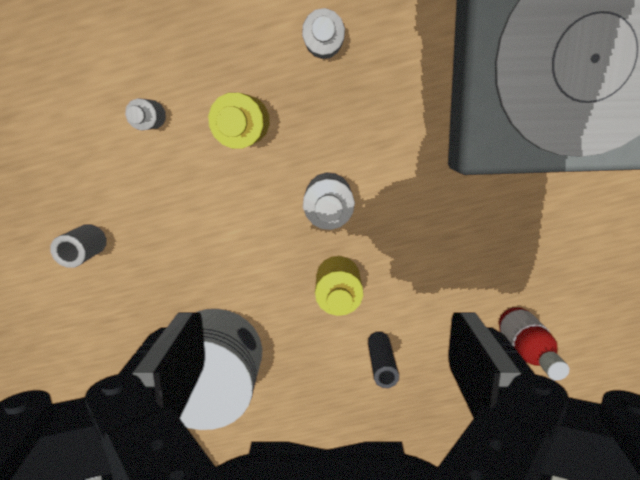

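View pics/s2.png

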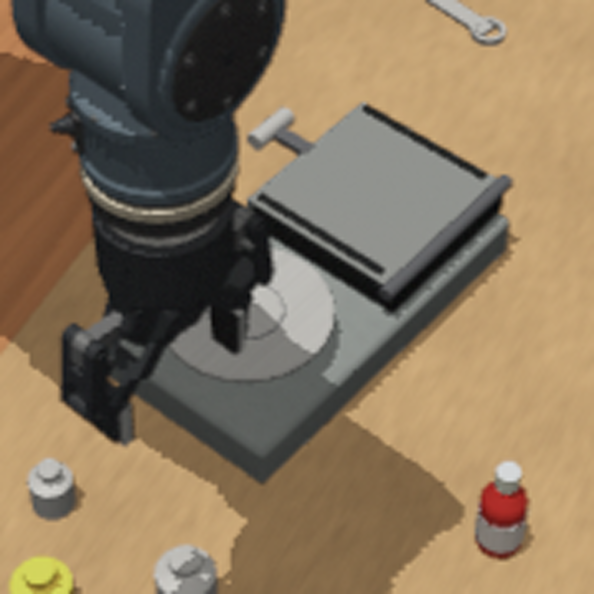

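The wrist view shows the large steel weight's knob at (328,206), near the predicted (325,211). The pan's centre dot is at (595,58), and the scale's edges line up with the image axes. In the scene crop the T-grip middle is at full-picture pixel (312.4,198.8).

```bash
cat >> h.py <<'E'
def onz(c,u,v,z):
    T=np.linalg.inv(c['camera_from_world']); d=T[:3,:3]@[(u-c['cx'])/c['fx'],(v-c['cy'])/c['fy'],1]; o=T[:3,3]; return o+d*(z-o[2])/d[2]
def tool(p,s):  # world vector in tool axes
    return R.from_rotvec(s['eef_rot']).inv().apply(p)
E
python3 - <<'E'
from h import *
w=dict(np.load('wrist.npz'));c=dict(np.load('scene.npz'))
k=onz(w,328,206,.058); print('knob',k,'depth',world(w,328,206)); print('pan',onz(w,595,58,.075),world(w,595,58))
a,b=onz(w,461,120,.045),onz(w,455,171,.045); print('right edge',a,b); print('back edge',onz(w,600,169,.045)-b)
print('grip',onz(c,312.4,198.8,.082),'ends',onz(c,230+252/3.3,160+137/3.3,.08),onz(c,230+290/3.3,160+120/3.3,.08))
# guard plate yaw from scene crop: front edge & hinge ends
f1,f2=onz(c,230+255/3.3,160+195/3.3,.075),onz(c,230+362/3.3,160+105/3.3,.075);print('guard front edge',f1,f2,np.degrees(np.arctan2(*(f2-f1)[[0,1]])))
W=cloud(w);P=W[150:260,280:380].reshape(-1,3);P=P[(P[:,2]>.03)&(P[:,2]<.07)&(np.hypot(*(P[:,:2]-k[:2]).T)<.03)];print('circ',cv2.minEnclosingCircle(P[:,:2].astype(np.float32)))
E
```

```text
knob [ 0.5908 -0.1521  0.058 ] depth [ 0.5907 -0.152   0.0584]
pan [0.535  0.0437 0.075 ] [0.5349 0.0432 0.0758]
right edge [ 0.5547 -0.0391  0.045 ] [ 0.5915 -0.0498  0.045 ]
back edge [0.0269 0.1097 0.    ]
grip [0.4694 0.2131 0.082 ] ends [0.4592 0.1988 0.08  ] [0.477  0.2296 0.08  ]
guard front edge [0.4883 0.1486 0.075 ] [0.518  0.2761 0.075 ] 13.100446015546769
circ ((0.593016505241394, -0.15227927267551422), 0.020980561152100563)
```

>>> {"op": "carry_out", "data": {"increments": [[0.07, [0.04, 0.001, -0.002], [0, 0, 0]], [0.07, [0.04, 0, 0], [0, 0, 0]], [0.07, [0.04, 0, 0], [0, 0, 0]], [0.07, [0.04, 0, 0], [0, 0, 0]], [0.07, [0.03, 0, 0], [0, 0, 0]]]}}

```text
time_s: 2.03
eef_pos: [0.5918, -0.1531, 0.0382]
eef_rot: [0.209, 1.563, -0.209]
ft_force: [-0.5, 0.5, -0.6]
width: 0.0704
```

>>> {"op": "carry_out", "data": {"increments": [[0.07, [0.02, 0, 0], [0, 0, 0]], [0.07, [0.013, 0, 0], [0, 0, 0]], [0.07, [0, 0, 0], [0, 0, 0]]]}}

```text
time_s: 2.28
eef_pos: [0.591, -0.1529, 0.005]
eef_rot: [0.209, 1.566, -0.208]
ft_force: [-0.1, -0.2, -0.2]
width: 0.0699
```

>>> {"op": "carry_out", "data": {"increments": [[0.05, [0, 0, 0], [0, 0, 0]], [0.035, [0, 0, 0], [0, 0, 0]], [0.03, [0, 0, 0], [0, 0, 0]], [0.03, [0, 0, 0], [0, 0, 0]], [0.03, [0, 0, 0], [0, 0, 0]]], "force": 35}}

```text
time_s: 2.7
eef_pos: [0.5943, -0.1536, 0.0098]
eef_rot: [0.206, 1.558, -0.206]
ft_force: [-0.1, 0.9, 7.0]
width: 0.0413
```

>>> {"op": "carry_out", "data": {"increments": [[0.03, [-0.01, 0, 0], [0, 0, 0]], [0.03, [-0.03, 0, 0], [0, 0, 0]], [0.03, [-0.04, 0, 0], [0, 0, 0]], [0.03, [-0.04, 0, 0], [0, 0, 0]], [0.03, [-0.03, 0, 0], [0, 0, 0]]]}}

```text
time_s: 3.12
eef_pos: [0.5932, -0.1536, 0.1618]
eef_rot: [0.205, 1.56, -0.206]
ft_force: [1.6, -0.2, -4.8]
width: 0.0412
```

>>> {"op": "carry_out", "data": {"increments": [[0.03, [0, 0, 0], [0, 0, 0]], [0.03, [0, 0, 0], [0, 0, 0]]]}}

```text
time_s: 3.28
eef_pos: [0.594, -0.1538, 0.1602]
eef_rot: [0.205, 1.558, -0.206]
ft_force: [0.1, 0.3, -6.3]
width: 0.0412
```

```bash
python3 - <<'E'
from h import *
s=robot.observe(); print(s); print(tool(np.array([.536,.0425,s['eef_pos'][2]])-s['eef_pos'],s))
c=shot('wrist','w2.png')
E
```

```text
{'time_s': 3.2833, 'joint_pos': array([-0.2533,  0.4163,  0.0652,  1.2164, -0.0002,  0.0088]), 'dq': array([ 0.0003,  0.0422, -0.0707, -0.0269,  0.0004,  0.0002]), 'tau': array([  0.0088, -73.6294,  38.4903,   0.4925,  -0.0022,   0.0009]), 'eef_pos': array([ 0.594 , -0.1538,  0.1602]), 'eef_rot': array([ 0.2051,  1.5578, -0.2061]), 'ft_force': array([ 0.0745,  0.3249, -6.2855]), 'wrist_torque': array([-0.0005, -0.0326,  0.0296]), 'width': 0.04116726896223675}
[-0.0004  0.1746 -0.1068]
```

View pics/w2.png

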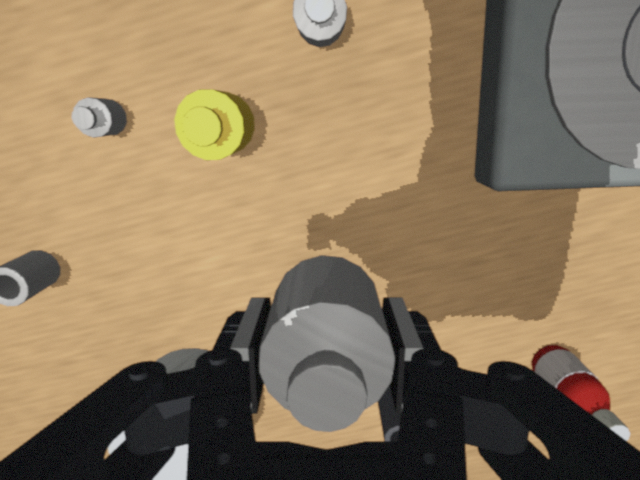

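The wrist view shows the weight upright between the pads, knob at (328,390). I'll measure where it sits relative to the TCP.

```bash
python3 - <<'E'
from h import *
s=robot.observe(); w=dict(np.load('wrist.npz'))
print(onz(w,328,390,.209),world(w,328,390))
W=cloud(w);P=W[250:430,260:395].reshape(-1,3);Q=P[(abs(P[:,2]-.193)<.004)];print(len(Q),cv2.minEnclosingCircle(Q[:,:2].astype(np.float32)),np.nanmin(P[P[:,2]>.12][:,2]),np.median(Q[:,2]))
K=P[P[:,2]>.203];print(np.median(K,0),cv2.minEnclosingCircle(K[:,:2].astype(np.float32)))
d,l=pix(w,[.536,.0425,.075]),0;print(d)
E
```

```text
[ 0.5895 -0.1516  0.209 ] [ 0.5896 -0.1517  0.2089]
8713 ((0.5941526889801025, -0.15304863452911377), 0.02348669432103634) 0.14971213349611046 0.1929697639223305
[ 0.5906 -0.1523  0.2082] ((0.5923585295677185, -0.15268467366695404), 0.011620665900409222)
[677.5883  43.1908]
```

>>> {"op": "carry_out", "data": {"increments": [[0.03, [0, 0.025, -0.0153], [0, 0, 0]], [0.03, [0, 0.03, -0.0184], [0, 0, 0]], [0.03, [0, 0.035, -0.0214], [0, 0, 0]], [0.03, [0, 0.035, -0.0214], [0, 0, 0]], [0.03, [0, 0.03, -0.0184], [0, 0, 0]]]}}

```text
time_s: 3.75
eef_pos: [0.539, 0.0225, 0.1558]
eef_rot: [0.206, 1.566, -0.206]
ft_force: [0.1, 0.9, -4.7]
width: 0.0408
```

>>> {"op": "carry_out", "data": {"increments": [[0.03, [0, 0.0196, -0.0119], [0, 0, 0]], [0.03, [0.03, 0, 0], [0, 0, 0]], [0.03, [0.025, 0, 0], [0, 0, 0]], [0.03, [0, 0, 0], [0, 0, 0]], [0.03, [0, 0, 0], [0, 0, 0]]]}}

```text
time_s: 4.17
eef_pos: [0.5329, 0.0426, 0.101]
eef_rot: [0.205, 1.567, -0.207]
ft_force: [0.5, -0.1, -3.5]
width: 0.0413
```

```bash
python3 - <<'E'
from h import *
s=robot.observe(); print(s['time_s'],s['eef_pos'],s['ft_force'],s['joint_pos'])
c=shot('wrist','w3.png')
e=shot('side'); d=shot('scene')
a=cv2.resize(e['color'][170:300,240:370],(400,400),interpolation=2); b=cv2.resize(d['color'][190:320,250:380],(400,400),interpolation=2)
cv2.imwrite('pics/s3.png',np.hstack([a,b])[:,:,::-1])
E
```

```text
4.1667 [0.5329 0.0426 0.101 ] [ 0.4786 -0.0898 -3.4978] [ 0.0799  0.3353 -0.224   1.0178 -0.0001  0.3416]
```

View pics/w3.png

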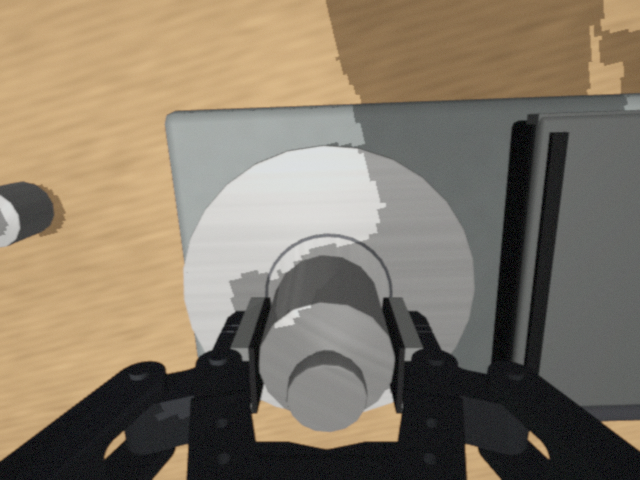

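The wrist view shows the scribed ring around the weight's base: left edge at u=267, right at 391, top at (328,234). The pan edge is at u=184 and 474, top at (328,146). The weight is close to central.

```bash
python3 - <<'E'
from h import *
from scipy.optimize import least_squares
s=robot.observe(); w=dict(np.load('wrist.npz'))
fit=lambda pts,r:least_squares(lambda q:np.hypot(*(np.array(pts)[:,:2]-q).T)-r,[.536,.042]).x
pan=fit([onz(w,u,v,.075) for u,v in((184,280),(474,275),(328,146),(210,211),(440,198))],.064)
ring=fit([onz(w,u,v,.075) for u,v in((267,281),(391,284),(328,234),(290,247),(370,248))],.028)
print('pan',pan,'ring',ring)
f=onz(w,600,97,.045)-onz(w,200,112,.045); print('yaw front',np.degrees(np.arctan2(-f[0],f[1])), onz(w,400,104,.045))
W=cloud(w);P=W[250:430,260:395].reshape(-1,3);Q=P[abs(P[:,2]-.133)<.004]; K=P[P[:,2]>.143]
print('wt',cv2.minEnclosingCircle(Q[:,:2].astype(np.float32)),'knob',cv2.minEnclosingCircle(K[:,:2].astype(np.float32)),np.median(K[:,2]))
t=np.array([*ring,0])-[*cv2.minEnclosingCircle(Q[:,:2].astype(np.float32))[0],0]; print('shift tool',tool(t,s), 'yaw tool',np.degrees(np.arctan2(*R.from_rotvec(s['eef_rot']).as_matrix()[[0,1],1])))
E
```

```text
pan [0.5368 0.0435] ring [0.5359 0.0434]
yaw front -12.829875773483913 [0.4662 0.0952 0.045 ]
wt ((0.5332130789756775, 0.04316795617341995), 0.023707404732704163) knob ((0.5317466259002686, 0.04368674010038376), 0.011615735478699207) 0.14905480637675872
shift tool [0.     0.001  0.0025] yaw tool 15.038489415255023
```

>>> {"op": "carry_out", "data": {"increments": [[0.03, [0.003, 0.001, 0.0025], [0, 0, 0]], [0.03, [0.004, 0, 0], [0, 0, 0]], [0.03, [0.004, 0, 0], [0, 0, 0]], [0.03, [0.003, 0, 0], [0, 0, 0]], [0.03, [0, 0, 0], [0, 0, 0]]]}}

```text
time_s: 4.73
eef_pos: [0.5375, 0.043, 0.0886]
eef_rot: [0.205, 1.562, -0.206]
ft_force: [-0.4, 0.2, -4.8]
width: 0.0407
```

>>> {"op": "carry_out", "data": {"increments": [[0.03, [0.001, 0, 0], [0, 0, 0]], [0.03, [0.001, 0, 0], [0, 0, 0]], [0.03, [0, 0, 0], [0, 0, 0]], [0.03, [0, 0, 0], [0, 0, 0]]]}}

```text
time_s: 5.07
eef_pos: [0.538, 0.0431, 0.0873]
eef_rot: [0.206, 1.561, -0.206]
ft_force: [-0.4, -0.2, -5.0]
width: 0.0413
```

```bash
python3 - <<'E'
from h import *
s=robot.observe(); print(s['time_s'],s['eef_pos'],s['ft_force'])
w=shot('wrist');W=cloud(w);P=W[250:430,260:395].reshape(-1,3);K=P[P[:,2]>.127];print('knob top',np.median(K[:,2]),np.percentile(K[:,2],90))
Q=W[180:230,220:310].reshape(-1,3);print('pan z',np.nanmedian(Q[:,2]))
E
```

```text
5.0667 [0.538  0.0431 0.0873] [-0.4494 -0.1629 -4.9572]
knob top 0.1353397722398905 0.13608549353618932
pan z 0.07494485390366544
```

>>> {"op": "carry_out", "data": {"increments": [[0.03, [0.001, 0, 0], [0, 0, 0]], [0.03, [0.001, 0, 0], [0, 0, 0]], [0.03, [0.001, 0, 0], [0, 0, 0]], [0.03, [0.001, 0, 0], [0, 0, 0]], [0.03, [0, 0, 0], [0, 0, 0]]]}}

```text
time_s: 5.53
eef_pos: [0.538, 0.0431, 0.0832]
eef_rot: [0.206, 1.561, -0.205]
ft_force: [0.4, 0.2, -3.9]
width: 0.041
```

>>> {"op": "carry_out", "data": {"increments": [[0.03, [0.001, 0, 0], [0, 0, 0]], [0.03, [0, 0, 0], [0, 0, 0]], [0.03, [0, 0, 0], [0, 0, 0]]]}}

```text
time_s: 5.78
eef_pos: [0.538, 0.0431, 0.0824]
eef_rot: [0.206, 1.561, -0.205]
ft_force: [-0.5, -0.1, -1.5]
width: 0.0412
```

```bash
python3 - <<'E'
from h import *
s=robot.observe(); print(s['time_s'],s['eef_pos'],s['ft_force'])
w=shot('wrist');W=cloud(w);P=W[250:430,260:395].reshape(-1,3);K=P[P[:,2]>.12];print('knob top',np.median(K[:,2]),np.percentile(K[:,2],90))
Q=W[180:230,220:310].reshape(-1,3);print('pan z',np.nanmedian(Q[:,2]))
E
```

```text
5.7833 [0.538  0.0431 0.0824] [-0.4825 -0.0818 -1.5415]
knob top 0.1304162845527367 0.13115943169350122
pan z 0.072584358863437
```

>>> {"op": "carry_out", "data": {"increments": [[0.03, [0.001, 0, 0], [0, 0, 0]], [0.03, [0.0005, 0, 0], [0, 0, 0]], [0.03, [0, 0, 0], [0, 0, 0]], [0.044, [0, 0, 0], [0, 0, 0]], [0.047, [0, 0, 0], [0, 0, 0]]], "force": 20}}

```text
time_s: 6.25
eef_pos: [0.5383, 0.0431, 0.081]
eef_rot: [0.206, 1.56, -0.205]
ft_force: [-0.3, -0.2, -0.2]
width: 0.0473
```

>>> {"op": "carry_out", "data": {"increments": [[0.052, [0, 0, 0], [0, 0, 0]], [0.06, [0, 0, 0], [0, 0, 0]], [0.065, [0, 0, 0], [0, 0, 0]], [0.065, [0, 0, 0], [0, 0, 0]]]}}

```text
time_s: 6.58
eef_pos: [0.538, 0.0431, 0.0808]
eef_rot: [0.205, 1.561, -0.206]
ft_force: [-0.8, 1.1, 0.3]
width: 0.0649
```

```bash
python3 - <<'E'
from h import *
s=robot.observe(); print(s['time_s'],s['eef_pos'],s['ft_force'],s['width'])
w=shot('wrist','w4.png');W=cloud(w);P=W[250:430,260:395].reshape(-1,3);K=P[P[:,2]>.12];print('knob top',np.median(K[:,2]),np.percentile(K[:,2],90))
Q=W[180:230,220:310].reshape(-1,3);print('pan z',np.nanmedian(Q[:,2]))
E
```

```text
6.5833 [0.538  0.0431 0.0808] [-0.8268  1.0505  0.3349] 0.06491570461315274
knob top 0.12872602912272094 0.12946655285757017
pan z 0.07087641546682147
```

View pics/w4.png

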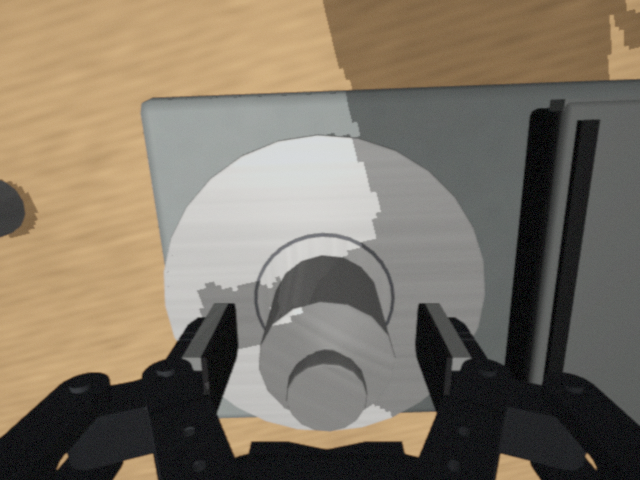

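The weight stands upright inside the scribed ring at about (327,340), released; the pan has sunk 4.1 mm, which is right for 500 g. I now lift off and go to the front of the T-grip, tilting the tool 30° forward.

>>> {"op": "carry_out", "data": {"increments": [[0.065, [-0.01, 0, 0], [0, 0, 0]], [0.068, [-0.03, 0, 0], [0, 0, 0]], [0.07, [-0.035, 0, 0], [0, 0, 0]], [0.07, [-0.035, 0, 0], [0, 0, 0]], [0.07, [-0.03, 0, 0], [0, 0, 0]]]}}

```text
time_s: 7.05
eef_pos: [0.538, 0.0431, 0.2239]
eef_rot: [0.206, 1.56, -0.205]
ft_force: [0.4, 0.5, -0.2]
width: 0.0699
```

>>> {"op": "carry_out", "data": {"increments": [[0.07, [0, 0.022, -0.022], [0, 0, 0]], [0.07, [0, 0.027, -0.027], [0, 0, 0]], [0.07, [0, 0.027, -0.027], [0, 0, 0]], [0.07, [0, 0.027, -0.027], [0, 0, 0]], [0.07, [0, 0.027, -0.027], [0, 0, 0]]]}}

```text
time_s: 7.47
eef_pos: [0.445, 0.2034, 0.2218]
eef_rot: [0.207, 1.56, -0.206]
ft_force: [0.1, -0.5, -0.7]
width: 0.0699
```

>>> {"op": "carry_out", "data": {"increments": [[0.07, [0, 0.022, -0.022], [0, -0.07, 0]], [0.07, [0, 0, 0], [0, -0.1, 0]], [0.07, [0, 0, 0], [0, -0.1, 0]], [0.07, [0, 0, 0], [0, -0.1, 0]], [0.07, [0, 0, 0], [0, -0.1, 0]]]}}

```text
time_s: 7.88
eef_pos: [0.4305, 0.2297, 0.2225]
eef_rot: [0.146, 1.088, -0.233]
ft_force: [0.2, 0.7, 0.3]
width: 0.0698
```

>>> {"op": "carry_out", "data": {"increments": [[0.07, [0, 0, 0], [0, -0.05, 0]], [0.07, [0, 0, 0], [0, 0, 0]], [0.07, [0, 0, 0], [0, 0, 0]]]}}

```text
time_s: 8.13
eef_pos: [0.4299, 0.2298, 0.2214]
eef_rot: [0.137, 1.046, -0.235]
ft_force: [-0.7, -0.5, -0.2]
width: 0.07
```

```bash
python3 - <<'E'
from h import *
s=robot.observe(); print(s['time_s'],s['joint_pos'],s['eef_pos'],'\n',R.from_rotvec(s['eef_rot']).as_matrix())
w=shot('wrist','w5.png'); print('pred grip px',pix(w,[.4693,.2195,.074]))
E
```

```text
8.1333 [ 0.7597 -0.0327 -0.4735  0.8392 -0.4357  0.9551] [0.4299 0.2298 0.2214] 
 [[ 0.4792  0.2571  0.8392]
 [-0.1269  0.9664 -0.2236]
 [-0.8685  0.0006  0.4957]]
pred grip px [325.4852 166.6006]
```

View pics/w5.png

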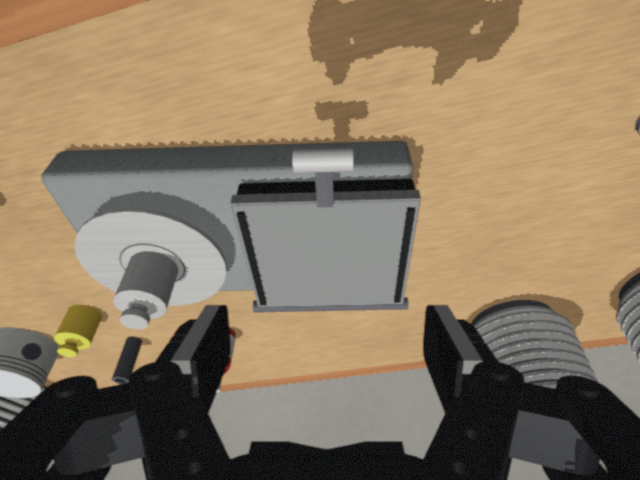

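The wrist view shows the T-bar from (293,163) to (353,159), middle (323,161), close to the prediction. The weight still stands on the pan at (145,290).

```bash
python3 - <<'E'
from h import *
s=robot.observe(); w=dict(np.load('wrist.npz'))
p=onz(w,323,161,.080); e1,e2=onz(w,294,163,.08),onz(w,352,159,.08)
print('top',p,world(w,323,160),'ends',e1,e2,np.linalg.norm(e2-e1),'yaw',np.degrees(np.arctan2(-(e2-e1)[0],(e2-e1)[1])))
W=cloud(w)[148:174,290:358].reshape(-1,3);W=W[(W[:,2]>.066)&(W[:,2]<.09)];print(len(W),W.mean(0),W.min(0),W.max(0))
f1,f2=onz(w,234,201,.0745),onz(w,419,196,.0745);h1,h2=onz(w,256,309,.0745),onz(w,407,306,.0745)
print('front edge mid',(f1+f2)/2,np.degrees(np.arctan2(-(f2-f1)[0],(f2-f1)[1])),'hinge',(h1+h2)/2)
for B in(np.array([.4693,.2195,.074]),np.array([*W.mean(0)[:2],.074])):
    print('to bar in tool axes',tool(B-s['eef_pos'],s))
E
```

```text
top [0.4601 0.2202 0.08  ] [0.4594 0.2204 0.0799] ends [0.4567 0.2011 0.08  ] [0.4634 0.2392 0.08  ] 0.03866942311013063 yaw -9.99152675817399
1455 [0.4603 0.2198 0.0786] [0.4513 0.1989 0.0687] [0.4745 0.2402 0.0832]
front edge mid [0.4972 0.2125 0.0745] -12.751687808104576 hinge [0.6364 0.181  0.0745]
to bar in tool axes [ 0.148  -0.0001 -0.0384]
to bar in tool axes [ 0.1437 -0.0021 -0.046 ]
```

>>> {"op": "carry_out", "data": {"increments": [[0.07, [0.02, -0.001, -0.021], [-0.03, 0, 0]], [0.07, [0.03, 0, -0.021], [0, 0, 0]], [0.07, [0.035, 0, 0], [0, 0, 0]], [0.07, [0.03, 0, 0], [0, 0, 0]], [0.07, [0, 0, 0], [0, 0, 0]]]}}

```text
time_s: 8.6
eef_pos: [0.4505, 0.2205, 0.0961]
eef_rot: [0.108, 1.053, -0.225]
ft_force: [-1.8, 0.5, 0.4]
width: 0.07
```

>>> {"op": "carry_out", "data": {"increments": [[0.07, [0, 0, 0], [0, 0, 0]]]}}

```text
time_s: 8.68
eef_pos: [0.4505, 0.2213, 0.0991]
eef_rot: [0.11, 1.051, -0.225]
ft_force: [0.0, -0.4, 0.4]
width: 0.0701
```

```bash
python3 - <<'E'
from h import *
s=robot.observe(); print(s['time_s'],s['joint_pos'],s['eef_pos'],s['ft_force'])
w=shot('wrist','w6.png'); print('to bar',tool(np.array([.465,.2195,.074])-s['eef_pos'],s),'pred px of bar',pix(w,[.465,.2195,.074]))
e=R.from_rotvec(s['eef_rot']).as_matrix(); C=cloud(w); T=(C-s['eef_pos'])@e
m=(C[...,2]>.063)&(C[...,2]<.09)&(T[...,2]>-.03)&(T[...,2]<.03)&(abs(T[...,1])<.026)&(T[...,0]>.0)
q=T[m]; v,u=np.nonzero(m); print(len(q),q.mean(0),q.min(0),q.max(0),u.min(),u.max(),v.min(),v.max())
E
```

```text
8.6833 [ 0.7101  0.1126 -0.684   0.4668 -0.4227  0.8774] [0.4505 0.2213 0.0991] [ 0.0396 -0.3798  0.4345]
to bar [0.029  0.0021 0.0002] pred px of bar [329.4664 287.0925]
5188 [0.0305 0.0011 0.0061] [ 0.0186 -0.0259 -0.0099] [0.0571 0.026  0.03  ] 274 376 267 332
```

View pics/w6.png

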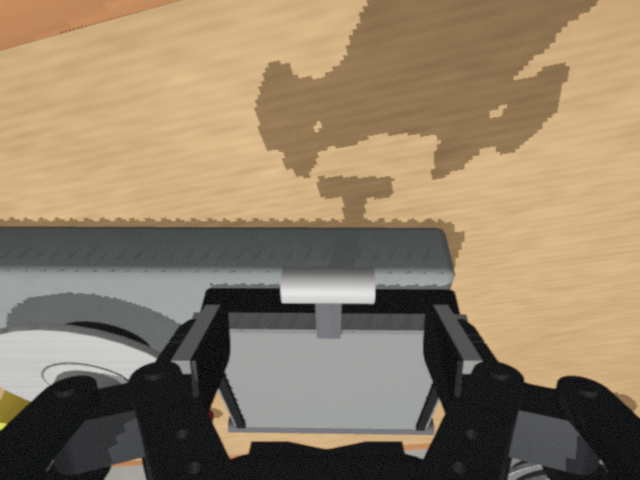

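The bar spans u 281–375 and v 268–303, centred at (328,286). The prediction was (329,287), and it lies parallel to and midway between the fingers. I advance and close.

>>> {"op": "carry_out", "data": {"increments": [[0.07, [0.02, 0.001, 0], [0, 0, 0]], [0.07, [0.015, 0, 0], [0, 0, 0]], [0.07, [0.01, 0, 0], [0, 0, 0]], [0.07, [0, 0, 0], [0, 0, 0]], [0.06, [0, 0, 0], [0, 0, 0]]]}}

```text
time_s: 9.15
eef_pos: [0.4724, 0.218, 0.0623]
eef_rot: [0.112, 1.047, -0.221]
ft_force: [-0.3, 0.9, 0.5]
width: 0.0609
```

>>> {"op": "carry_out", "data": {"increments": [[0.045, [0, 0, 0], [0, 0, 0]], [0.035, [0, 0, 0], [0, 0, 0]], [0.03, [0, 0, 0], [0, 0, 0]], [0.03, [0, 0, 0], [0, 0, 0]], [0.03, [0, 0, 0], [0, 0, 0]]], "force": 60}}

```text
time_s: 9.57
eef_pos: [0.4714, 0.2165, 0.0619]
eef_rot: [0.109, 1.047, -0.223]
ft_force: [-3.2, -6.2, 4.9]
width: 0.0384
```

```bash
python3 - <<'E'
from h import *
s=robot.observe(); print(s['time_s'],s['joint_pos'],s['eef_pos'],s['ft_force'],s['wrist_torque'],s['width']); print('to bar',tool(np.array([.465,.2195,.074])-s['eef_pos'],s))
print(R.from_rotvec(s['eef_rot']).as_matrix())
E
```

```text
9.5667 [ 0.6696  0.1868 -0.7257  0.3299 -0.412   0.8324] [0.4714 0.2165 0.0619] [-3.1693 -6.1873  4.8685] [-0.9842  0.4468 -0.5217] 0.03836680618458141
to bar [-0.0139  0.0012  0.    ]
[[ 0.4802  0.2342  0.8453]
 [-0.1306  0.972  -0.1952]
 [-0.8674 -0.0166  0.4974]]
```

The bar is gripped, width 38 mm. I now swing it up on the arc about the hinge, 0.05 rad per row, turning the tool with the guard.

>>> {"op": "carry_out", "data": {"increments": [[0.03, [-0.0074, 0, 0.0039], [0, 0.05, 0]], [0.03, [-0.0074, 0, 0.0039], [0, 0.05, 0]], [0.03, [-0.0074, 0, 0.0039], [0, 0.05, 0]], [0.03, [-0.0074, 0, 0.0039], [0, 0.05, 0]], [0.03, [0, 0, 0], [0, 0, 0]]]}}

```text
time_s: 9.98
eef_pos: [0.4728, 0.2161, 0.0962]
eef_rot: [0.134, 1.25, -0.216]
ft_force: [-4.7, -5.2, -1.1]
width: 0.0383
```

```bash
cat > g.py <<'E'
from h import *
s=robot.observe(); M=R.from_rotvec(s['eef_rot']).as_matrix(); print(s['time_s'],s['joint_pos'],s['eef_pos'],s['ft_force'],s['wrist_torque'],s['width'])
B=s['eef_pos']-.0142*M[:,0]; H=np.array([.465,.2195,.072])+.175*np.array([.973,-.229,0]); d=B-H
hx=np.r_[.973,-.229]; print('bar',B,'r',np.hypot(d[:2]@hx,d[2]),'guard deg',np.degrees(np.arctan2(d[2],-d[:2]@hx)),'lateral',d[:2]@[.229,.973],'tool pitch from down',np.degrees(np.arctan2(M[:2,0]@hx,-M[2,0])))
E
python3 g.py
```

```text
9.9833 [ 0.5684  0.1808 -0.5149  0.6637 -0.2382  0.7771] [0.4728 0.2161 0.0962] [-4.6814 -5.1679 -1.079 ] [-0.7344  1.1351  0.1713] 0.03828079883163265
bar [0.4686 0.2174 0.1097] r 0.1749882514137603 guard deg 12.450239101481673 lateral -0.0012231916732632908 tool pitch from down 18.13567995962592
```

>>> {"op": "carry_out", "data": {"increments": [[0.03, [-0.0074, 0, 0.0039], [0, 0.05, 0]], [0.03, [-0.0074, 0, 0.0039], [0, 0.05, 0]], [0.03, [-0.0074, 0, 0.0039], [0, 0.05, 0]], [0.03, [-0.0074, 0, 0.0039], [0, 0.05, 0]], [0.03, [-0.0074, 0, 0.0039], [0, 0.05, 0]]]}}

```text
time_s: 10.4
eef_pos: [0.4833, 0.2138, 0.1359]
eef_rot: [0.162, 1.497, -0.203]
ft_force: [2.6, -9.3, -3.8]
width: 0.0385
```

>>> {"op": "carry_out", "data": {"increments": [[0.03, [-0.0074, 0, 0.0039], [0, 0.05, 0]], [0.03, [-0.0074, 0, 0.0039], [0, 0.05, 0]], [0.03, [-0.0074, 0, 0.0039], [0, 0.05, 0]], [0.03, [0, 0, 0], [0, 0, 0]], [0.03, [0, 0, 0], [0, 0, 0]]]}}

```text
time_s: 10.82
eef_pos: [0.4939, 0.2114, 0.1576]
eef_rot: [0.18, 1.647, -0.195]
ft_force: [-3.6, -9.1, 0.5]
width: 0.0385
```

```bash
python3 g.py
```

```text
10.8167 [ 0.386   0.3517 -0.0471  1.2503  0.0324  0.6211] [0.4939 0.2114 0.1576] [-3.5734 -9.1039  0.4867] [-1.8274  0.5445  1.1672] 0.0384592142490101
bar [0.4951 0.2114 0.1717] r 0.17494641325682708 guard deg 34.75584539137444 lateral -0.0009946370821859178 tool pitch from down -4.731997477415292
```

>>> {"op": "carry_out", "data": {"increments": [[0.03, [-0.0074, -0.0003, 0.0039], [0, 0.05, 0]], [0.03, [-0.0074, -0.0003, 0.0039], [0, 0.05, 0]], [0.03, [-0.0074, -0.0003, 0.0039], [0, 0.05, 0]], [0.03, [-0.0074, -0.0003, 0.0039], [0, 0.05, 0]], [0.03, [-0.0074, 0, 0.0039], [0, 0.05, 0]]]}}

```text
time_s: 11.23
eef_pos: [0.5189, 0.2054, 0.1915]
eef_rot: [0.213, 1.896, -0.178]
ft_force: [-1.7, -4.0, -1.0]
width: 0.0384
```

>>> {"op": "carry_out", "data": {"increments": [[0.03, [-0.0074, 0, 0.0039], [0, 0.05, 0]], [0.03, [-0.0074, 0, 0.0039], [0, 0.05, 0]], [0.03, [-0.0074, 0, 0.0039], [0, 0.05, 0]], [0.03, [0, 0, 0], [0, 0, 0]], [0.03, [0, 0, 0], [0, 0, 0]]]}}

```text
time_s: 11.65
eef_pos: [0.5378, 0.2014, 0.2071]
eef_rot: [0.23, 2.045, -0.163]
ft_force: [-4.8, -7.9, 2.5]
width: 0.0384
```

```bash
python3 g.py
```

```text
11.65 [0.2499 0.6868 0.5394 1.8645 0.204  0.4422] [0.5378 0.2014 0.2071] [-4.8458 -7.8799  2.5324] [-0.6247  0.3849  1.9962] 0.03844189507953737
bar [0.5443 0.2001 0.2196] r 0.17464171623053606 guard deg 57.710880091288296 lateral -0.0007568003809667132 tool pitch from down -27.66496614749606
```

>>> {"op": "carry_out", "data": {"increments": [[0.03, [-0.0059, 0, 0.0031], [0, 0.04, 0]], [0.03, [0, 0, 0], [0, 0, 0]], [0.03, [0, 0, 0], [0, 0, 0]], [0.03, [0, 0, 0], [0, 0, 0]]]}}

```text
time_s: 11.98
eef_pos: [0.5426, 0.2001, 0.2113]
eef_rot: [0.236, 2.083, -0.162]
ft_force: [-5.1, -6.2, 2.8]
width: 0.0384
```

```bash
python3 g.py; python3 - <<'E'
from h import *
d=shot('scene');e=shot('side')
a=cv2.resize(e['color'][130:330,220:420],(400,400),interpolation=2); b=cv2.resize(d['color'][150:350,210:410],(400,400),interpolation=2)
cv2.imwrite('pics/fin.png',np.hstack([a,b])[:,:,::-1])
H=np.array([.465,.2195,.072])+.175*np.array([.973,-.229,0])
for c in(d,e):
    P=cloud(c).reshape(-1,3); q=P-H; x=q[:,:2]@[-.973,.229]; y=q[:,:2]@[.229,.973]; z=q[:,2]
    m=(abs(y)<.065)&(z>.025)&(z<.115)&(x>0)&(x<.09); x,z=x[m],z[m]; a=np.degrees(np.arctan2(z,x))
    print(len(a),np.percentile(a,[10,25,50,75,90]))
    P=P[(np.hypot(*(P[:,:2]-[.536,.043]).T)<.05)&(P[:,2]>.115)&(P[:,2]<.14)]; print('wt knob',np.median(P,0),P[:,2].max())
E
```

```text
11.9833 [0.2396 0.7273 0.6082 1.931  0.2156 0.428 ] [0.5426 0.2001 0.2113] [-5.1264 -6.1968  2.7932] [-1.8176  0.8066 -0.0031] 0.03835643253695922
bar [0.5496 0.1987 0.2237] r 0.1752367484989498 guard deg 59.930410884338315 lateral -0.0008909359988394101 tool pitch from down -29.896880669487857
1658 [60.7302 61.7756 63.0749 65.2013 68.4345]
wt knob [0.5408 0.0385 0.1192] 0.1357879085842011
775 [60.7298 61.1982 62.0633 63.5965 65.7933]
wt knob [0.5368 0.037  0.1267] 0.1302984060889929
```

View pics/fin.png

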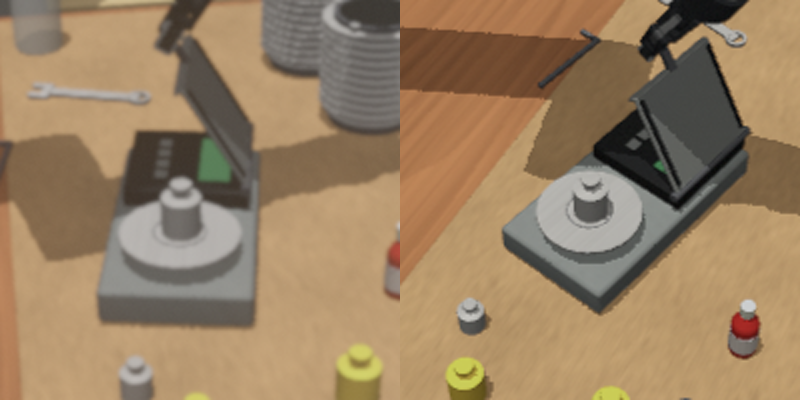

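The final picture shows the weight upright inside the ring at (180,210) in the left half. The guard is held open by the gripper at (175,45), with the green readout uncovered. Tool turn is 59.8° and the arc position gives 59.9°. Depth reads 62–63° off the plate's surface, which includes about 2° of surface offset. I hand it in.

```bash
python3 -c "
from cell import robot
print(robot.job_done()); s=robot.observe(); print(s['time_s'],s['eef_pos'],s['width'])"
```

```text
the job is handed in; nothing more can be done
None
the job is handed in; nothing more can be done
```

I set the 500 g weight upright inside the pan's scribed ring and let go of it. I then lifted the guard by its T-grip to about 60° and handed the job in at about 12 s with the gripper still holding it.

- **Weight:** After release the pan had sunk 4.1 mm, as expected for 500 g and far from the 16 mm stop. The last picture shows it still upright in the ring.
- **Guard angle:** The arc position of the grip gives 59.9° and the turn of the tool gives 59.8°. The two cameras' depth readings came out higher, with medians of 62° and 63°. I put about 2° of that down to measuring the plate's upper face rather than its mid-plane, but did not check it separately. All readings are within 5° of 60°.
- **Forces:** While gripping the weight the wrist read about 7 N upward, probably the fingertips touching the bench. On the guard I saw a steady side load of up to about 9 N at the wrist. Both are well under the limits.
- **Other objects:** I touched none of the other weights or bench items on purpose. The last pictures show nothing disturbed, but I did not re-measure their positions.

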